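# Free the egg scale's pan lock and weigh the basket

## Task

Weigh the basket of eggs: the round click button in front of the scale's pan locks and frees the pan in turn and looks the same either way, so press gently on the empty pan to feel whether it is locked, if so click the button to free it, and press the empty pan again. Once you have felt the empty pan give 7 mm, carry the basket over level by its handle, set it gently right in the middle of the pan and let go, so that the pan sinks under it. Never push the scale harder than a 2 kg weight would (20 N), and leave the other things where they are.

Things in the scene. Friction and masses are not known exactly. Their poses are not given: they have to be found in the camera images.
- scale: Grey bench scale fixed to the table; origin under its pan's centre, x axis from the button side to the back, z up. Housing 200 mm wide (y), from x = -175 to +100 mm, 70 mm high; a small dark blank display beside the button on the +y side. Robot forces on any part of it must stay below 20 N.
- pan_top (a point): Centre of the top face of the scale's square steel pan, 190 x 190 mm, 6 mm thick; top 92 mm above the table when up, 16 mm gap between pan and housing. Moves with the pan; axes parallel to the scale's.
- pan (a joint): How far the pan has sunk, m: 0 up, stop at 0.014. Reads about 0 when empty, locked or free. Free: a soft spring, starts at 0.5 N, then 0.4 N per mm (7 mm at 3.3 N, the stop at 6 N; more force there just rises). Locked: 0.5 mm of play, then a rubber-cushioned bolt that gives 1 mm per 5 N.
- button_top (a point): Centre of the top face of the lock button: black round cap, 30 mm across, top 90 mm above the table, 20 mm above the housing, at scale x = -145, y = -30 mm. Presses straight down: starts at 2 N, 6 to 9 N near 10 mm, then clicks and drops to 4 N; hard stop at 16 mm. Each press to 13 mm or more, then full release, switches locked/free; a half press does not. It springs back to the same height in both states.
- basket_grip (a point): Middle of the handle of the dark blue plastic egg basket, 118 mm above its underside. Basket 150 mm (its x) by 110 mm (y), 60 mm high, six pale eggs fixed inside reach 61 mm. Handle: straight bar along x, 12 mm wide, 14 mm high, 130 mm free between two posts. 0.36 to 0.48 kg. Stands on the table left of the scale seen from the robot.
- carton: Bystander: closed pale green egg carton, 100 x 150 mm, 60 mm high; origin under its centre.
- dish: Bystander: small white bowl, 100 mm across, 35 mm high; origin under its centre.
- jar_mid (a point): Bystander: clear jar with a steel lid, 64 mm across, 85 mm high; this point is its centre.
There are look-alikes about, which are no part of the job. Of the things like the part that bears basket_grip, leave any that is purple; of the rest the smaller one is meant.

How it is judged:
By the outcome, as a careful person would: the job done as asked, in the order asked, and still so for the second after the job is handed in, with the robot touching nothing.
It also fails if it takes over 66 s, if anything falls off the work surface, if the arm or the gripper's body presses on something with over 40 N, if the wrist force passes 120 N, or if a joint passes its speed limit or range.

## Robot

A 6-joint arm with a two-finger parallel gripper is mounted at the origin on the work surface. World frame = base frame: x ahead of the robot, y to its left, z up, the work surface at z = 0. Lengths are in m, angles in rad, forces in N, time in s.
With the tool pointing down it reaches from about 0.25 to 0.775 m from the base axis. Payload 4 kg.
Tool frame: the origin (TCP) lies midway between the tips of the shut fingers; the grasp point (between the pads) lies 19 mm behind it; z points along the fingers, x is the direction in which the jaws open and shut, and the axes are right-handed (so a half turn about z gives the same grasp; the last joint's range is limited). The gripper opens to 94 mm and grips with 3 to 60 N. Pads are 16 mm wide; open, the fingers measure 119 mm over their backs; the gripper's body (75 mm by 177 mm) begins 78 mm behind the grasp point.
Start: joints at [1.172, 0.087, 1.371, -0, 1.684, -0.103], TCP at [0.16, 0.526, 0.206] pointing down, gripper open.
Joint ranges: [-3.1, 3.1], [-0.76, 2.03], [0.27, 2.55], [-1.08, 4.22], [0.17, 2.65], [-2.57, 2.57]. Speed limits (rad/s): [2.79, 2.79, 3.14, 3.14, 3.14, 3.14].

## Interface

Orientations are given as [roll, pitch, yaw] about the fixed x, y, z axes, in that order (R = Rz(yaw) Ry(pitch) Rx(roll)).
In Python, from bench import robot gives the robot as it stands.
- The arm moves only by the shell command python3 -m handwheel 'ROWS'. ROWS is a JSON object of lists of equal length, an entry for each row: "delta_pos": the shift along the tool's x, y, z in mm, a list of three; "rotation": the turn, a rotation vector about the tool's x, y, z in rad, a list of three; "claw": the closure, from -1 (fully open) to 1 (shut). In form: {"delta_pos": [[tx, ty, tz], ...], "rotation": [[wx, wy, wz], ...], "claw": [claw, ...]}. A call has exactly 8 rows; each row shifts and turns the commanded pose from where the row before left it, along the tool's axes as they then stand; what a row does not reach is not made up. A row lasts 1/8 s, in which the tool goes at most 62.5 mm and 10.7 degrees, less where a joint would pass 70% of its speed; a pose out of reach is approached as far as the arm can. A call with a gripper value outside its range is refused whole. The fingers move at their own pace and stop on an object; the grip force is fixed at half the most. Time passes only in rows, so rows that do not move let the fingers close, or fill a call up. It gives the time, the measured TCP pose, the force and the opening at its end, in the units of the state.
- robot.get_obs(): the state, without advancing time (a new reading comes with each control period).
- robot.snapshot(name): name is "scene" or "top"; returns a dict with "color" (400x640x3 uint8, red, green, blue), "intrinsics" (3x3 intrinsics, pixels), "eye" and "rotation" of the camera in the world. Camera axes: x right, y down, z forward; pixel columns grow to the right and rows downward; lengths in m; the calibration is good to about 2 mm. A picture is of the moment at which its call begins. There is no depth.
- robot.close_job(): hands the job in, once; it reports no verdict.
The state is a dict: "time": time; "joint_positions": joint angles; "qvel": joint speeds; "joint_torque": joint torques, N m; "tool_pos": TCP position; "ee_rot": TCP orientation; "wrist_force": force on the tool from outside, world axes, zero at the start; "wrist_torque": the same for the moment, N m; "width": finger opening in m.
Only numpy, scipy, OpenCV 4.12 (cv2) and the standard library are available. Lean on these libraries where they do the work, as an engineer would, in place of code of your own. Each camera call takes 0.05 s, during which the arm holds its last target.

## Working session

There is one attempt and no reset: what is moved stays moved. The work goes in short steps, Python scripts to look and compute and a shell command to move; the robot and the scene stay as the last step left them, time stands still between calls to the robot, and variables do not carry over. Pictures are saved under pics/ and viewed, and the job is handed in when it is done.

```bash
mkdir -p pics; ls; python3 - <<'E'
from bench import robot
import cv2, numpy as np
print({k:np.round(v,4).tolist() if not isinstance(v,float) else v for k,v in robot.get_obs().items()})
for n in ("scene","top"):
    s=robot.snapshot(n)
    cv2.imwrite(f"pics/{n}0.png",s["color"][:,:,::-1])
    np.savez(f"pics/{n}0.npz",**s)
    print(n,s["intrinsics"],s["eye"],s["rotation"])
E
```

```text
pics
{'time': 0.0, 'joint_positions': [1.1719, 0.0879, 1.3722, -0.0, 1.6836, -0.1031], 'qvel': [0.0009, 0.0001, 0.0003, -0.0004, 0.0005, 0.0004], 'joint_torque': [-0.0004, -34.018, -30.2426, 0.0716, 0.033, -0.0002], 'tool_pos': [0.1601, 0.5256, 0.2044], 'ee_rot': [-3.1414, 0.0021, 1.275], 'wrist_force': [-0.0296, 0.2571, 0.3424], 'wrist_torque': [-0.0895, -0.0055, -0.0016], 'width': 0.09380004747546816}
scene [[409.35440914   0.         322.60724576]
 [  0.         409.35440914 198.45341957]
 [  0.           0.           1.        ]] [1.20052311 0.32949643 1.02311048] [-2.42733403  0.01980163  2.02492481]
top [[472.64440339   0.         315.82903943]
 [  0.         472.64440339 192.71527101]
 [  0.           0.           1.        ]] [ 0.24514979 -0.04428166  1.59288223] [-2.98592607  0.01520879 -1.54879513]
```

View pics/scene0.png

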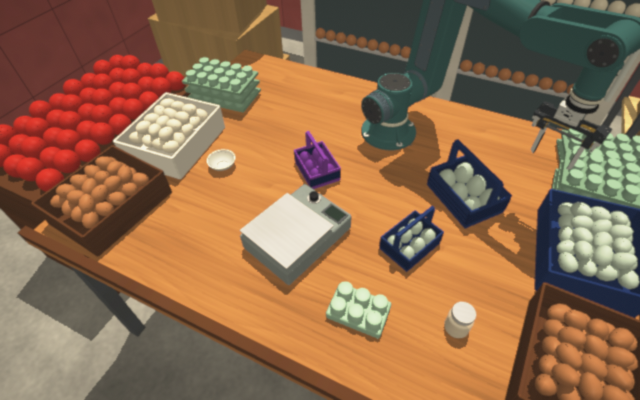

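View pics/top0.png

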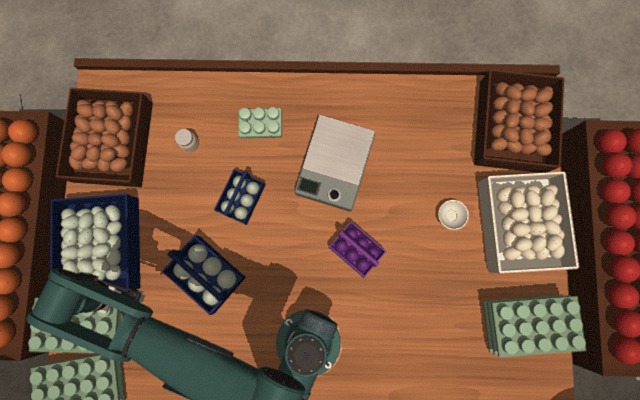

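Candidates for the basket: purple at top (357,247), large dark blue at top (204,273), and small dark blue at top (240,195) / scene (411,240). With purple excluded, the small dark blue one fits. I'll confirm it in a crop.

```bash
cat > h.py <<'E'
import numpy as np, cv2
from scipy.spatial.transform import Rotation as R
def load(n): 
    d=np.load(f"pics/{n}.npz"); return {k:d[k] for k in d}
def rot(s):
    r=np.asarray(s["rotation"]); return R.from_euler('xyz',r).as_matrix() if r.size==3 else r
def proj(s,P):
    P=np.atleast_2d(P).astype(float); c=(P-s["eye"])@rot(s); q=c@s["intrinsics"].T
    return q[:,:2]/q[:,2:]
def atz(s,uv,z):
    uv=np.atleast_2d(uv).astype(float)
    d=np.c_[uv,np.ones(len(uv))]@np.linalg.inv(s["intrinsics"]).T@rot(s).T
    return s["eye"]+d*((z-s["eye"][2])/d[:,2])[:,None]
def crop(s,x0,y0,x1,y1,k,name):
    im=cv2.resize(s["color"][y0:y1,x0:x1],None,fx=k,fy=k,interpolation=cv2.INTER_CUBIC)
    cv2.imwrite(f"pics/{name}.png",im[:,:,::-1])
E
python3 - <<'E'
from h import *
t=load("top0");s=load("scene0")
crop(t,190,105,390,255,4,"c_top"); crop(s,230,140,460,310,3.4,"c_scene")
print(proj(t,[[0,0,0],[0.16,.526,.206]]),proj(s,[[0,0,0],[0.16,.526,.206]]))
E
```

```text
[[308.00459912 342.91028883]
 [125.40906066 292.28790142]] [[387.95410194 131.40414537]
 [550.91065446 158.20195141]]
```

View pics/c_top.png

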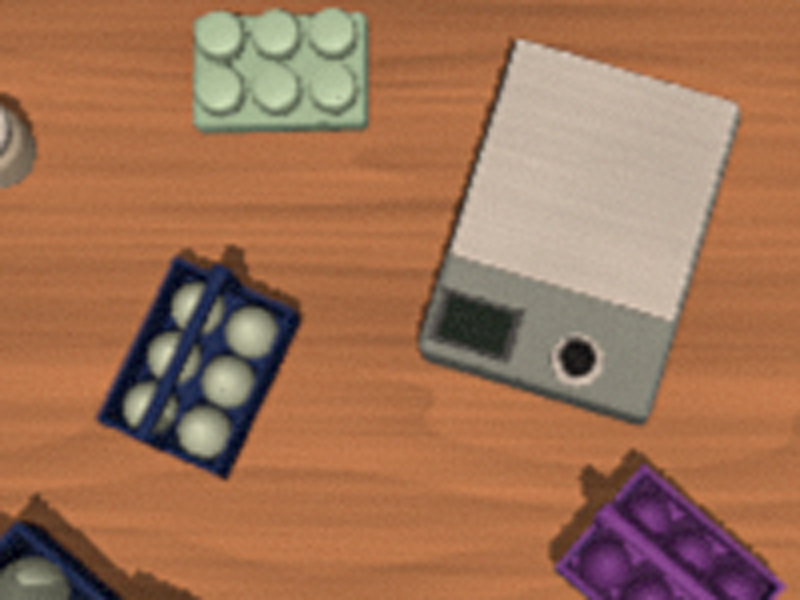

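View pics/c_scene.png

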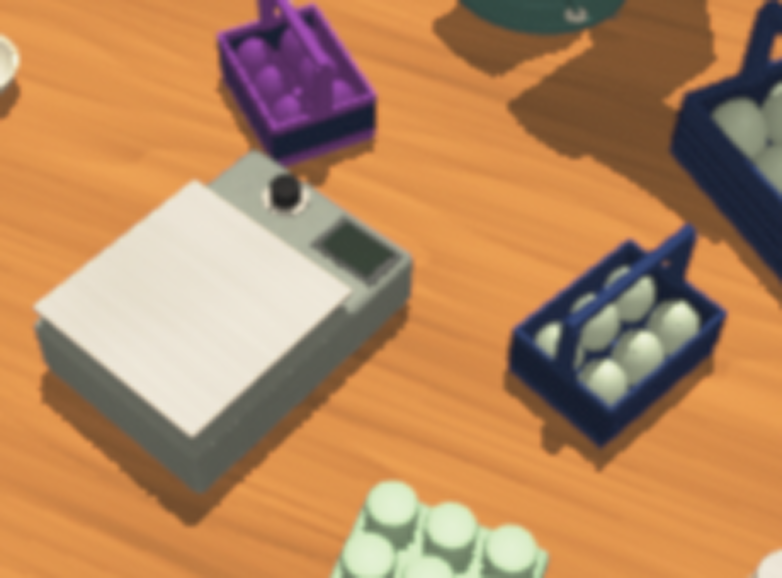

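The crops show the small dark blue basket with pale eggs. Its rim corners in the top crop are about (177,257), (300,318), (227,478) and (98,418). The scale sits right of it, with the button at top crop (577,357). Next I'll fit the poses using both cameras.

```bash
cat > fit.py <<'E'
from h import *
from scipy.optimize import least_squares
t=load("top0");s=load("scene0")
T=lambda p:(np.array(p,float)+.5)/4-.5+[190,105]
S=lambda p:(np.array(p,float)+.5)/3.4-.5+[230,140]
def fit(obs,x0):
    # obs: list (cam, uv, local xyz)
    def f(x):
        c,sn=np.cos(x[2]),np.sin(x[2]); r=[]
        for cam,uv,p in obs:
            P=[x[0]+c*p[0]-sn*p[1],x[1]+sn*p[0]+c*p[1],p[2]]
            r.append((proj(cam,P)[0]-uv))
        return np.ravel(r)
    o=least_squares(f,x0,loss='soft_l1'); return o.x,f(o.x).reshape(-1,2)
h=.095
a=fit([(t,T((514,39)),(h,h,.092)),(t,T((740,103)),(h,-h,.092)),(t,T((672,320)),(-h,-h,.092)),(t,T((450,255)),(-h,h,.092)),
 (t,T((577,357)),(-.145,-.03,.09)),(s,S((286,184)),(-.145,-.03,.09)),
 (s,S((196,181)),(-h,-h,.092)),(s,S((36,308)),(h,-h,.092)),(s,S((195,437)),(h,h,.092)),(s,S((352,290)),(-h,h,.092))],[.5,0,0])
print("scale",np.round(a[0],4),np.degrees(a[0][2]));print(np.round(a[1],1).tolist())
l,w=.075,.055
b=fit([(t,T((177,257)),(l,w,.06)),(t,T((300,318)),(l,-w,.06)),(t,T((227,478)),(-l,-w,.06)),(t,T((98,418)),(-l,w,.06)),
 (s,S((630,240)),(-l,-w,.06)),(s,S((512,335)),(l,-w,.06)),(s,S((602,433)),(l,w,.06)),(s,S((724,312)),(-l,w,.06)),
 (t,T((221,269)),(.07,0,.125)),(t,T((147,437)),(-.07,0,.125)),(s,S((573,322)),(.07,0,.125)),(s,S((690,231)),(-.07,0,.125))],[.35,.2,-.4])
print("basket",np.round(b[0],4),np.degrees(b[0][2]));print(np.round(b[1],1).tolist())
x,y,q=a[0]; c,sn=np.cos(q),np.sin(q)
print("button",x-c*.145+sn*.03,y-sn*.145-c*.03)
E
python3 fit.py
```

```text
scale [ 0.6247 -0.0852 -0.2747] -15.737383027324233
[[0.4, 0.0], [-0.6, 0.1], [0.2, 0.5], [-0.7, 0.0], [0.1, 0.3], [-0.1, 0.3], [-0.4, -0.4], [-0.8, 0.1], [-0.2, 0.4], [0.9, 0.0]]
basket [ 0.4715  0.2372 -0.4041] -23.153386968185053
[[-0.1, -0.7], [-0.9, -2.5], [-2.4, -1.2], [-0.3, 0.0], [-0.9, -0.8], [-0.8, -1.8], [1.8, -6.1], [0.6, 0.0], [-0.0, 0.5], [-0.9, -1.5], [-0.6, -0.7], [-1.4, -0.6]]
button 0.47701191897628126 -0.07470108922973324
```

```bash
python3 - <<'E'
from h import *
def draw(s,x0,y0,x1,y1,k,name,pose,off=0):
    im=cv2.resize(s["color"][y0:y1,x0:x1],None,fx=k,fy=k,interpolation=cv2.INTER_CUBIC).copy()
    x,y,q=pose;c,sn=np.cos(q),np.sin(q)
    W=lambda p:[x+c*p[0]-sn*p[1],y+sn*p[0]+c*p[1],p[2]]
    for z,col in((0.0,(255,0,0)),(.06,(255,255,0))):
        P=proj(s,[W((a,b,z)) for a,b in((.075,.055),(.075,-.055),(-.075,-.055),(-.075,.055))])
        P=((P+.5-[x0,y0])*k).astype(int); cv2.polylines(im,[P],True,col,1)
    P=proj(s,[W((-.065,0,.125)),W((.065,0,.125))]);P=((P+.5-[x0,y0])*k).astype(int);cv2.line(im,tuple(map(int,P[0])),tuple(map(int,P[1])),(255,0,255),1)
    return im
t=load("top0");s=load("scene0")
p=[.4715,.2372,-.4041]
a=draw(t,205,155,275,230,5.5,"",p);b=draw(s,370,195,450,275,5,"",p)
H=max(a.shape[0],b.shape[0]);o=np.zeros((H,a.shape[1]+b.shape[1],3),np.uint8);o[:a.shape[0],:a.shape[1]]=a;o[:b.shape[0],a.shape[1]:]=b
cv2.imwrite("pics/ov.png",o[:,:,::-1]);print(o.shape)
E
```

```text
(412, 785, 3)
```

View pics/ov.png

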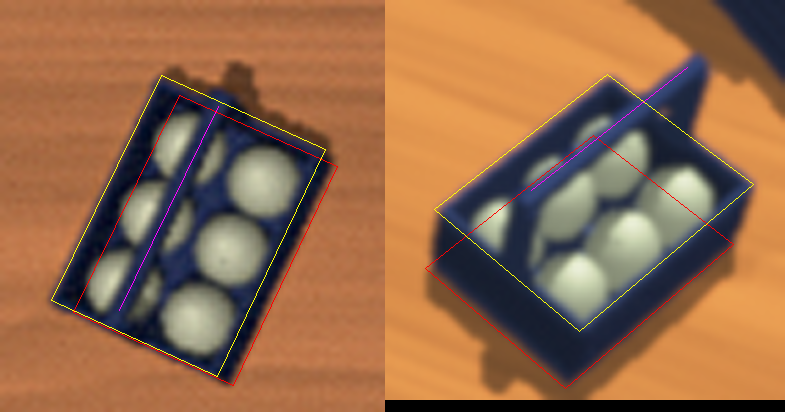

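```bash
sed -i 's/(s,S((602,433)),(l,w,.06))/(s,S((602,433)),(l,w,.0))/' fit.py; python3 fit.py; python3 - <<'E'
from h import *
p=[.4715,.2372]
from bench import robot
# tool now
r=R.from_euler('xyz',[-3.1414,.0021,1.275]).as_matrix();print(r.round(3))
E
```

```text
scale [ 0.6247 -0.0852 -0.2747] -15.737383027324233
[[0.4, 0.0], [-0.6, 0.1], [0.2, 0.5], [-0.7, 0.0], [0.1, 0.3], [-0.1, 0.3], [-0.4, -0.4], [-0.8, 0.1], [-0.2, 0.4], [0.9, 0.0]]
basket [ 0.4701  0.2375 -0.3993] -22.876888694642055
[[-0.3, -0.2], [-1.1, -2.2], [-2.3, -0.8], [-0.3, 0.6], [-0.8, -1.1], [-0.5, -2.0], [-0.7, 4.9], [0.8, -0.4], [-0.2, 0.9], [-0.9, -1.0], [-0.3, -0.9], [-1.3, -1.0]]
button 0.47701191897628126 -0.07470108922973324
[[ 0.292  0.957 -0.001]
 [ 0.957 -0.292 -0.002]
 [-0.002 -0.    -1.   ]]
```

```bash
python3 -m handwheel '{"delta_pos":[[-5,8,-40],[-20,28,-30],[-30,41,0],[-30,41,0],[-30,41,0],[-30,41,0],[-30,41,0],[-30,41,0]],"rotation":[[0,0,0],[0,0,0],[0,0,0],[0,0,0],[0,0,0],[0,0,0],[0,0,0],[0,0,0]],"claw":[1,1,1,1,1,1,1,1]}'
python3 -m handwheel '{"delta_pos":[[-30,42,0],[-30,42,0],[-30,42,0],[-30,42,0],[-30,42,10],[-30,42,20],[-30,42,30],[-12,20,30]],"rotation":[[0,0,0],[0,0,0],[0,0,0],[0,0,0],[0,0,0],[0,0,0],[0,0,0],[0,0,0]],"claw":[1,1,1,1,1,1,1,1]}'
```

```text
time: 1.1
tool_pos: [0.3709, 0.2463, 0.275]
ee_rot: [-3.141, 0.0, 1.275]
wrist_force: [-0.1, 0.0, 0.4]
width: 0.0176
time: 2.1
tool_pos: [0.6067, -0.0586, 0.1833]
ee_rot: [-3.14, 0.001, 1.272]
wrist_force: [-0.4, -0.2, -0.5]
width: 0.0002
```

```bash
python3 -m handwheel '{"delta_pos":[[-10,13,10],[-10,12,20],[0,0,20],[0,0,15],[0,0,8],[0,0,5],[0,0,0],[0,0,0]],"rotation":[[0,0,0],[0,0,0],[0,0,0],[0,0,0],[0,0,0],[0,0,0],[0,0,0],[0,0,0]],"claw":[1,1,1,1,1,1,1,1]}'
python3 - <<'E'
from bench import robot
import numpy as np
for i in range(1):
    o=robot.get_obs(); print(o["time"],o["tool_pos"],o["wrist_force"])
E
```

```text
time: 3.1
tool_pos: [0.6245, -0.0825, 0.1083]
ee_rot: [3.14, -0.0, 1.275]
wrist_force: [0.2, 0.2, 0.2]
width: 0.0004
3.1 [ 0.62447871 -0.08247706  0.10831467] [0.17338317 0.19844209 0.21361464]
```

```bash
python3 -m handwheel '{"delta_pos":[[-2.5,1,6],[0,0,6],[0,0,2],[0,0,1.5],[0,0,1],[0,0,1],[0,0,0.5],[0,0,0]],"rotation":[[0,0,0],[0,0,0],[0,0,0],[0,0,0],[0,0,0],[0,0,0],[0,0,0],[0,0,0]],"claw":[1,1,1,1,1,1,1,1]}'
```

```text
time: 4.1
tool_pos: [0.6243, -0.0852, 0.0896]
ee_rot: [3.141, -0.0, 1.275]
wrist_force: [-1.9, 0.6, 2.0]
width: 0.0008
```

```bash
python3 -m handwheel '{"delta_pos":[[0,0,0.5],[0,0,0.5],[0,0,0],[0,0,0],[0,0,0],[0,0,0],[0,0,0],[0,0,0]],"rotation":[[0,0,0],[0,0,0],[0,0,0],[0,0,0],[0,0,0],[0,0,0],[0,0,0],[0,0,0]],"claw":[1,1,1,1,1,1,1,1]}'; python3 -c "
from bench import robot
print(robot.get_obs())"
```

```text
time: 5.1
tool_pos: [0.6243, -0.0852, 0.0885]
ee_rot: [3.142, -0.0, 1.275]
wrist_force: [-1.5, 0.0, 2.2]
width: 0.0005
{'time': 5.1, 'joint_positions': array([-2.25570963e-01,  3.11333875e-01,  1.34066664e+00,  8.86890346e-05,
        1.48956899e+00, -1.50055909e+00]), 'qvel': array([-0.00032452, -0.00041586,  0.00108922,  0.00056054,  0.00087858,
        0.00092726]), 'joint_torque': array([ 4.64811805e-02, -4.10786176e+01, -2.86603296e+01,  4.91487700e-02,
       -2.99183261e-01,  2.10832559e-05]), 'tool_pos': array([ 0.62430309, -0.08515983,  0.08847026]), 'ee_rot': array([ 3.14157577e+00, -8.98032858e-05,  1.27498093e+00]), 'wrist_force': array([-1.54882765,  0.04578767,  2.17984749]), 'wrist_torque': array([0.01670154, 0.2178936 , 0.02282145]), 'width': 0.0004597852507987135}
```

```bash
python3 -m handwheel '{"delta_pos":[[0,0,0.5],[0,0,0.5],[0,0,0.5],[0,0,0.5],[0,0,0.5],[0,0,0],[0,0,0],[0,0,0]],"rotation":[[0,0,0],[0,0,0],[0,0,0],[0,0,0],[0,0,0],[0,0,0],[0,0,0],[0,0,0]],"claw":[1,1,1,1,1,1,1,1]}'
```

```text
time: 6.1
tool_pos: [0.6243, -0.0852, 0.086]
ee_rot: [3.141, -0.0, 1.275]
wrist_force: [-2.1, 0.5, 3.3]
width: 0.0003
```

It feels free: about 0.4 N/mm, 3.3 N at 6 mm, where a locked pan would have pushed back with over 20 N. I'll press past 7 mm with some margin.

```bash
python3 -m handwheel '{"delta_pos":[[0,0,0.5],[0,0,0.5],[0,0,0.5],[0,0,0.5],[0,0,0.5],[0,0,0.5],[0,0,0.5],[0,0,0]],"rotation":[[0,0,0],[0,0,0],[0,0,0],[0,0,0],[0,0,0],[0,0,0],[0,0,0],[0,0,0]],"claw":[1,1,1,1,1,1,1,1]}'
```

```text
time: 7.1
tool_pos: [0.6244, -0.0852, 0.0825]
ee_rot: [3.141, -0.0, 1.275]
wrist_force: [-0.6, 0.1, 3.8]
width: 0.0004
```

```bash
python3 -m handwheel '{"delta_pos":[[0,0,-4],[0,0,-10],[15,-13,-30],[32,-30,-40],[38,-35,-40],[38,-35,-10],[38,-35,0],[38,-35,0]],"rotation":[[0,0,0],[0,0,0],[0,0,0],[0,0,0],[0,0,0],[0,0,0],[0,0,0],[0,0,0]],"claw":[1,1,1,-1,-1,-1,-1,-1]}'
python3 - <<'E'
from h import *
t=load("top0");s=load("scene0")
def g(s,x0,y0,x1,y1,k): 
    im=cv2.resize(s["color"][y0:y1,x0:x1],None,fx=k,fy=k,interpolation=cv2.INTER_CUBIC); return np.clip(im.astype(float)*1.8,0,255).astype(np.uint8)
a=g(t,208,160,273,230,6);b=g(s,375,200,447,275,5.5)
H=max(a.shape[0],b.shape[0]);o=np.zeros((H,a.shape[1]+b.shape[1],3),np.uint8);o[:a.shape[0],:a.shape[1]]=a;o[:b.shape[0],a.shape[1]:]=b
cv2.imwrite("pics/bz.png",o[:,:,::-1]);print(o.shape,a.shape)
E
```

```text
time: 8.1
tool_pos: [0.5075, 0.158, 0.2151]
ee_rot: [3.141, -0.001, 1.275]
wrist_force: [0.4, 0.3, 0.2]
width: 0.0472
(420, 786, 3) (420, 390, 3)
```

View pics/bz.png

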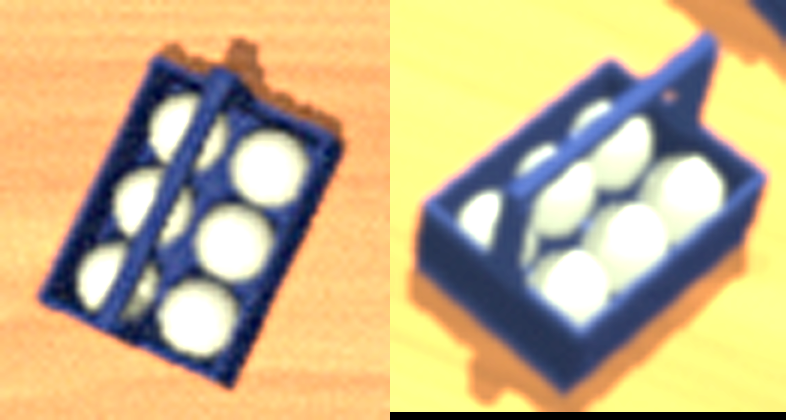

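```bash
cat > fit2.py <<'E'
from fit import *
T=lambda p:(np.array(p,float)+.5)/6-.5+[208,160]
S=lambda p:(np.array(p,float)-[390,0]+.5)/5.5-.5+[375,200]
o=[(t,T((157,55)),(l,w,.06)),(t,T((42,300)),(-l,w,.06)),(t,T((235,388)),(-l,-w,0)),(t,T((343,148)),(l,-w,0)),
(t,T((222,75)),(.07,0,.125)),(t,T((110,322)),(-.07,0,.125)),
(s,S((612,60)),(-l,-w,.06)),(s,S((425,205)),(l,-w,.06)),(s,S((578,333)),(l,w,.06)),(s,S((763,180)),(-l,w,.06)),(s,S((563,393)),(l,w,0)),
(s,S((515,188)),(.07,0,.125)),(s,S((710,40)),(-.07,0,.125))]
b=fit(o,[.47,.237,-.4]);print("basket",b[0],np.degrees(b[0][2]));print(b[1].round(1).tolist())
for c in(t,s):
    b=fit([k for k in o if k[0] is c],[.47,.237,-.4]);print("basket",b[0],np.degrees(b[0][2]))
E
python3 fit2.py | tail -4
```

```text
basket [ 0.47105412  0.23802168 -0.40158653] -23.009213384404603
[[-0.2, -0.4], [-1.0, -0.3], [0.0, 0.4], [0.9, 0.6], [-0.0, 0.4], [-0.6, -0.7], [-0.7, -1.1], [-1.2, -0.5], [0.1, 0.7], [1.1, -1.0], [-0.1, 1.2], [0.6, -0.1], [-1.3, 0.1]]
basket [ 0.47114086  0.23733581 -0.38568951] -22.098380872023135
basket [ 0.47092824  0.23895945 -0.41644877] -23.86075693135478
```

```bash
python3 -m handwheel '{"delta_pos":[[33,-29,0],[33,-29,0],[0,0,0],[0,0,15],[0,0,20],[0,0,20],[0,0,15],[0,0,0]],"rotation":[[0,0,0],[0,0,0],[0,0,0.106],[0,0,0],[0,0,0],[0,0,0],[0,0,0],[0,0,0]],"claw":[-1,-1,-1,-1,-1,-1,-1,-1]}'
python3 - <<'E'
from bench import robot
from h import *
s=robot.snapshot("scene"); crop(s,340,100,540,260,4,"pre"); print(robot.get_obs()["tool_pos"])
E
```

```text
time: 9.1
tool_pos: [0.471, 0.2357, 0.1426]
ee_rot: [-3.139, 0.003, 1.169]
wrist_force: [0.3, 0.4, 0.3]
width: 0.094
[0.47176293 0.23611266 0.14399224]
```

View pics/pre.png

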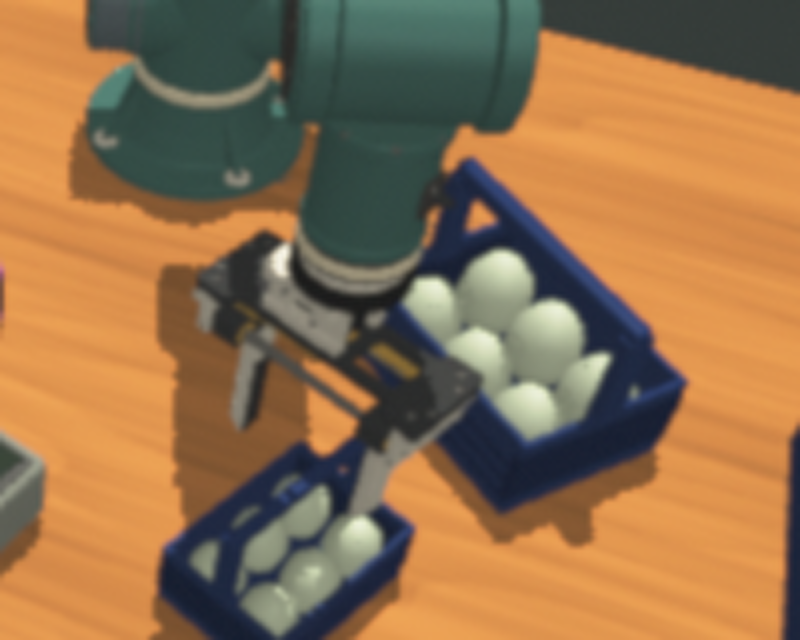

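```bash
python3 -m handwheel '{"delta_pos":[[1.5,-1.5,10],[0,0,15],[0,0,13],[0,0,7],[0,0,0],[0,0,0],[0,0,0],[0,0,0]],"rotation":[[0,0,0],[0,0,0],[0,0,0],[0,0,0],[0,0,0],[0,0,0],[0,0,0],[0,0,0]],"claw":[-1,-1,-1,-1,-1,0.2,0.5,0.6]}'
```

```text
time: 10.15
tool_pos: [0.4715, 0.2386, 0.1003]
ee_rot: [3.141, -0.001, 1.169]
wrist_force: [0.1, -0.4, 0.1]
width: 0.0674
```

```bash
python3 -m handwheel '{"delta_pos":[[0,0,0],[0,0,0],[0,0,0],[0,0,0],[0,0,0],[0,0,0],[0,0,0],[0,0,0]],"rotation":[[0,0,0],[0,0,0],[0,0,0],[0,0,0],[0,0,0],[0,0,0],[0,0,0],[0,0,0]],"claw":[0.7,0.85,1,1,1,1,1,1]}'; python3 - <<'E'
from bench import robot
from h import *
s=robot.snapshot("scene"); crop(s,340,100,540,260,4,"grip"); print(robot.get_obs()["tool_pos"])
E
```

```text
time: 11.15
tool_pos: [0.4712, 0.2385, 0.0997]
ee_rot: [-3.142, 0.0, 1.169]
wrist_force: [0.2, 0.3, 0.1]
width: 0.012
[0.47114495 0.23846097 0.09972464]
```

View pics/grip.png

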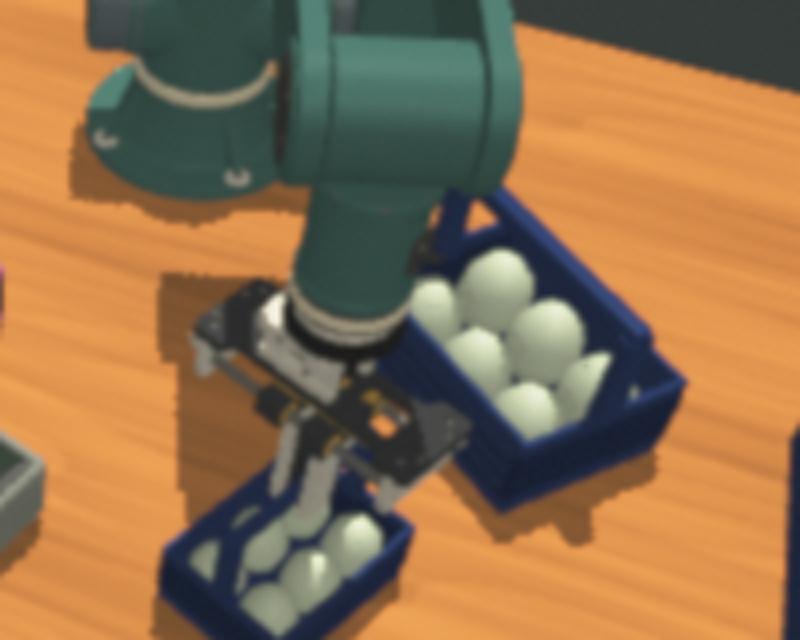

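```bash
python3 -m handwheel '{"delta_pos":[[0,0,-4],[0,0,-8],[0,0,-16],[0,0,-24],[0,0,-28],[0,0,-28],[0,0,-20],[0,0,-10]],"rotation":[[0,0,0],[0,0,0],[0,0,0],[0,0,0],[0,0,0],[0,0,0],[0,0,0],[0,0,0]],"claw":[1,1,1,1,1,1,1,1]}'; python3 - <<'E'
from bench import robot
from h import *
s=robot.snapshot("scene"); crop(s,340,100,540,260,4,"lift"); o=robot.get_obs();print(o["tool_pos"],o["wrist_torque"],o["wrist_force"])
E
```

```text
time: 12.2
tool_pos: [0.4718, 0.2388, 0.2404]
ee_rot: [3.139, -0.003, 1.169]
wrist_force: [1.1, 0.8, -3.6]
width: 0.0115
[0.47199742 0.23884743 0.24093878] [ 0.03451085 -0.03200669 -0.0460792 ] [ 0.53119442  0.47217317 -2.93244242]
```

View pics/lift.png

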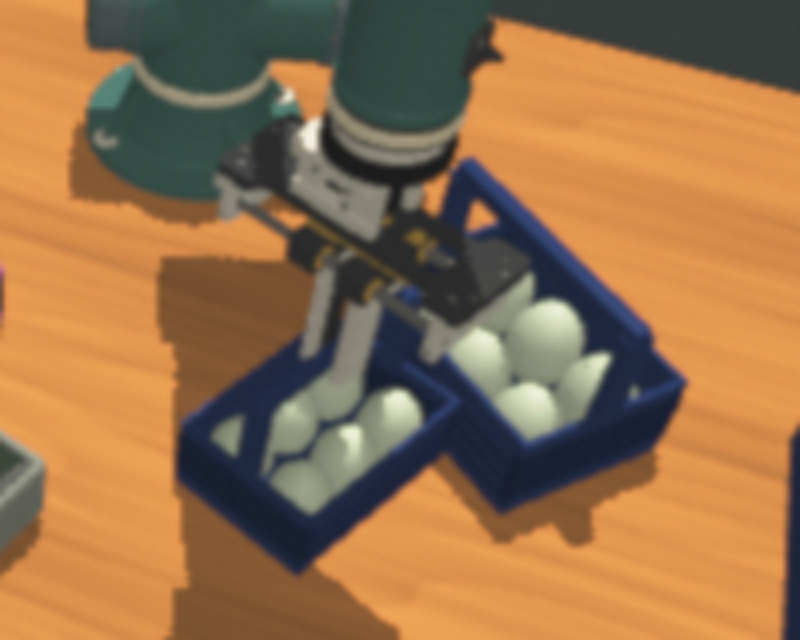

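The basket is lifted and looks level. Its rim corners in the crop are about (182,432), (308,520) and (462,400), with the base corner at (297,573). I'll check its position relative to the tool.

```bash
cat > fit3.py <<'E'
from fit import *
S=lambda p:(np.array(p,float)+.5)/4-.5+[340,100]
z=.1412
o=[(s,S((182,432)),(l,-w,.06+z)),(s,S((308,520)),(l,w,.06+z)),(s,S((462,400)),(-l,w,.06+z)),(s,S((297,573)),(l,w,z))]
b=fit(o,[.47,.237,-.4]);print("basket",b[0],np.degrees(b[0][2]));print(b[1].round(1).tolist())
E
python3 fit3.py|tail -2
```

```text
basket [ 0.47019673  0.23914373 -0.40483222] -23.1951777342641
[[-0.3, -3.0], [0.7, 0.4], [-0.2, -0.2], [-0.2, 0.9]]
```

```bash
python3 -m handwheel '{"delta_pos":[[-3,3,0],[-8,9,0],[-14,16,0],[-20,22,0],[-24,27,0],[-24,27,0],[-24,27,0],[-24,27,0]],"rotation":[[0,0,0],[0,0,0],[0,0,0],[0,0,0],[0,0,0],[0,0,0],[0,0,0],[0,0,0]],"claw":[1,1,1,1,1,1,1,1]}'
python3 -m handwheel '{"delta_pos":[[-24,27,0],[-22,25,0],[-20,22,0],[-15,17,0],[-10,11,0],[-5,6,0],[-1,2,0],[0,0,0]],"rotation":[[0,0,0],[0,0,0],[0,0,0],[0,0,0],[0,0,0],[0,0,0],[0,0,0],[0,0,0]],"claw":[1,1,1,1,1,1,1,1]}'
```

```text
time: 13.25
tool_pos: [0.5615, 0.0449, 0.2364]
ee_rot: [-3.14, 0.001, 1.168]
wrist_force: [-0.3, -0.2, -3.4]
width: 0.0115
time: 14.25
tool_pos: [0.6247, -0.0846, 0.2379]
ee_rot: [-3.141, -0.0, 1.17]
wrist_force: [-0.0, 0.4, -3.2]
width: 0.0115
```

```bash
python3 -m handwheel '{"delta_pos":[[0,0,0],[0,0,0],[0,0,4],[0,0,8],[0,0,10],[0,0,8],[0,0,0],[0,0,0]],"rotation":[[0,0,-0.02],[0,0,-0.04],[0,0,-0.04],[0,0,-0.027],[0,0,0],[0,0,0],[0,0,0],[0,0,0]],"claw":[1,1,1,1,1,1,1,1]}'
python3 - <<'E'
from bench import robot
from h import *
s=robot.snapshot("scene"); np.savez("pics/over.npz",**s); crop(s,230,100,430,250,4,"over"); o=robot.get_obs();print(o["tool_pos"],o["ee_rot"],o["wrist_force"],o["width"])
t=robot.snapshot("top");crop(t,270,80,420,230,4,"overt")
E
```

```text
time: 15.25
tool_pos: [0.6249, -0.0854, 0.2079]
ee_rot: [3.141, -0.0, 1.296]
wrist_force: [0.1, 0.1, -2.6]
width: 0.0116
[ 0.62498405 -0.08538823  0.20816639] [ 3.14080183e+00 -1.08547873e-04  1.29592697e+00] [ 0.28920347  0.03545563 -3.32316094] 0.011859974071894673
```

View pics/over.png

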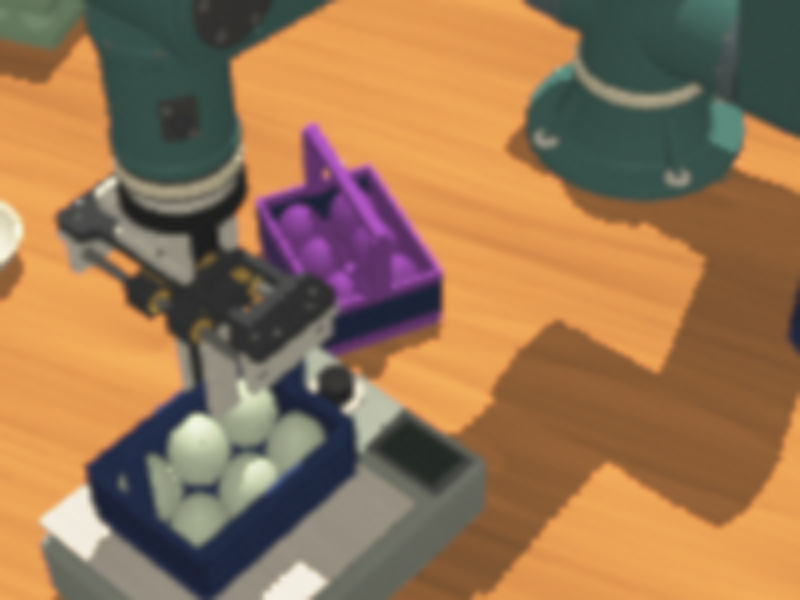

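View pics/overt.png

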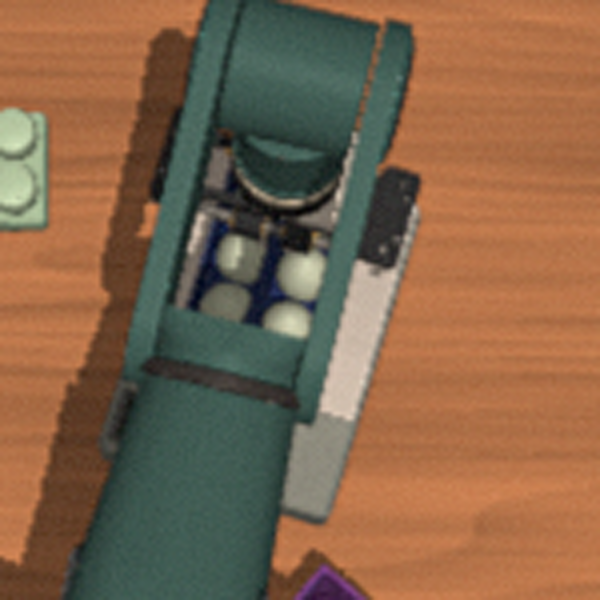

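```bash
cat > fit4.py <<'E'
from fit import *
S=lambda p:(np.array(p,float)+.5)/4-.5+[230,100]
z=.1085
o=[(s,S((90,468)),(l,-w,.06+z)),(s,S((208,552)),(l,w,.06+z)),(s,S((354,415)),(-l,w,.06+z)),(s,S((207,598)),(l,w,z)),(s,S((92,500)),(l,-w,z)),(s,S((354,468)),(-l,w,z))]
b=fit(o,[.62,-.085,-.27]);print("basket",b[0],np.degrees(b[0][2]));print(b[1].round(1).tolist())
E
python3 fit4.py|tail -2
python3 - <<'E'
from h import *
s=load("over"); crop(s,245,190,325,255,9,"over2")
E
```

```text
basket [ 0.61981174 -0.08704502 -0.25861144] -14.817344285187833
[[-1.7, -1.1], [-2.0, -0.5], [0.1, -0.5], [0.5, 1.1], [1.1, 4.3], [0.7, -0.2]]
```

View pics/over2.png

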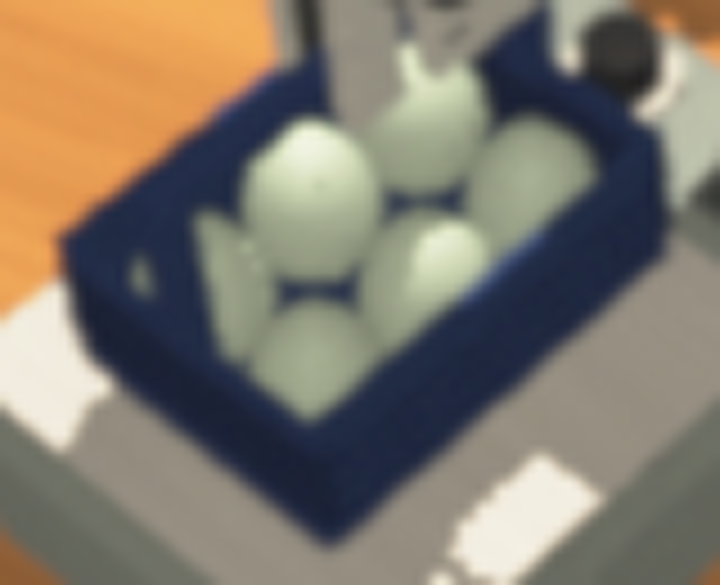

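```bash
cat > fit4.py <<'E'
from fit import *
S=lambda p:(np.array(p,float)+.5)/9-.5+[245,190]
z=.1085
o=[(s,S((63,240)),(l,-w,.06+z)),(s,S((310,430)),(l,w,.06+z)),(s,S((660,140)),(-l,w,.06+z)),(s,S((330,548)),(l,w,z)),(s,S((88,345)),(l,-w,z)),(s,S((662,252)),(-l,w,z))]
b=fit(o,[.62,-.085,-.27]);print("basket",b[0],np.degrees(b[0][2]));print(b[1].round(1).tolist())
for q in o: print(atz(s,q[1],q[2][2]).round(4))
E
python3 fit4.py|tail -8
```

```text
basket [ 0.62102417 -0.08568013 -0.28547062] -16.356261572083135
[[-1.0, -0.9], [-0.1, 0.3], [0.8, -1.1], [-0.1, 0.3], [-0.5, 0.8], [1.1, 0.0]]
[[ 0.679  -0.1555  0.1685]]
[[ 0.7076 -0.0542  0.1685]]
[[ 0.569  -0.0119  0.1685]]
[[ 0.7077 -0.0543  0.1085]]
[[ 0.6744 -0.1599  0.1085]]
[[ 0.5658 -0.0147  0.1085]]
```

```bash
python3 -m handwheel '{"delta_pos":[[0,2.5,3],[0,0,5],[0,0,4],[0,0,2],[0,0,1],[0,0,1],[0,0,1],[0,0,0]],"rotation":[[0,0,0],[0,0,0],[0,0,0],[0,0,0],[0,0,0],[0,0,0],[0,0,0],[0,0,0]],"claw":[1,1,1,1,1,1,1,1]}'
python3 -m handwheel '{"delta_pos":[[0,0,1],[0,0,1],[0,0,1],[0,0,1],[0,0,0.5],[0,0,0.5],[0,0,0],[0,0,0]],"rotation":[[0,0,0],[0,0,0],[0,0,0],[0,0,0],[0,0,0],[0,0,0],[0,0,0],[0,0,0]],"claw":[1,1,1,1,1,1,1,1]}'
```

```text
time: 16.35
tool_pos: [0.6273, -0.086, 0.191]
ee_rot: [3.141, -0.0, 1.296]
wrist_force: [0.6, -0.3, -2.8]
width: 0.0119
time: 17.35
tool_pos: [0.6273, -0.086, 0.1859]
ee_rot: [3.141, -0.0, 1.296]
wrist_force: [-0.2, -0.5, -1.1]
width: 0.0113
```

```bash
python3 -m handwheel '{"delta_pos":[[0,0,0.5],[0,0,0.5],[0,0,0.5],[0,0,0.5],[0,0,0.5],[0,0,0],[0,0,0],[0,0,0]],"rotation":[[0,0,0],[0,0,0],[0,0,0],[0,0,0],[0,0,0],[0,0,0],[0,0,0],[0,0,0]],"claw":[1,1,1,1,1,1,1,1]}'
```

```text
time: 18.35
tool_pos: [0.6273, -0.086, 0.1833]
ee_rot: [3.141, -0.0, 1.296]
wrist_force: [0.4, 0.2, 0.4]
width: 0.0119
```

```bash
python3 -m handwheel '{"delta_pos":[[0,0,0],[0,0,0],[0,0,0],[0,0,0],[0,0,0],[0,0,0],[0,0,0],[0,0,0]],"rotation":[[0,0,0],[0,0,0],[0,0,0],[0,0,0],[0,0,0],[0,0,0],[0,0,0],[0,0,0]],"claw":[0.7,0.6,0.5,0.4,0.3,0.2,0.1,0]}'
python3 -m handwheel '{"delta_pos":[[0,0,0],[0,0,-4],[0,0,-10],[0,0,-20],[0,0,-30],[0,0,-30],[0,0,-20],[0,0,0]],"rotation":[[0,0,0],[0,0,0],[0,0,0],[0,0,0],[0,0,0],[0,0,0],[0,0,0],[0,0,0]],"claw":[0,0,0,0,0,0,0,0]}'
```

```text
time: 19.35
tool_pos: [0.6272, -0.086, 0.1832]
ee_rot: [3.142, -0.0, 1.296]
wrist_force: [0.3, 0.1, -0.0]
width: 0.0463
time: 20.35
tool_pos: [0.628, -0.0862, 0.3005]
ee_rot: [3.136, -0.0, 1.296]
wrist_force: [0.8, 0.1, -0.2]
width: 0.0471
```

```bash
python3 -m handwheel '{"delta_pos":[[10,-10,-10],[25,-25,-10],[35,-30,0],[40,-35,0],[40,-35,0],[40,-35,0],[30,-20,0],[0,0,0]],"rotation":[[0,0,0],[0,0,0],[0,0,0],[0,0,0],[0,0,0],[0,0,0],[0,0,0],[0,0,0]],"claw":[0,0,0,0,0,0,0,0]}'; python3 - <<'E'
from bench import robot
from h import *
for n in("scene","top"):
    s=robot.snapshot(n); np.savez(f"pics/{n}9.npz",**s)
    cv2.imwrite(f"pics/{n}9.png",s["color"][:,:,::-1])
    if n=="scene": crop(s,230,160,370,290,5.5,"done_s")
    else: crop(s,270,100,400,220,6,"done_t")
E
```

```text
time: 21.35
tool_pos: [0.5021, 0.1797, 0.317]
ee_rot: [-3.14, -0.0, 1.301]
wrist_force: [-0.2, -0.8, 0.4]
width: 0.0469
```

View pics/done_s.png

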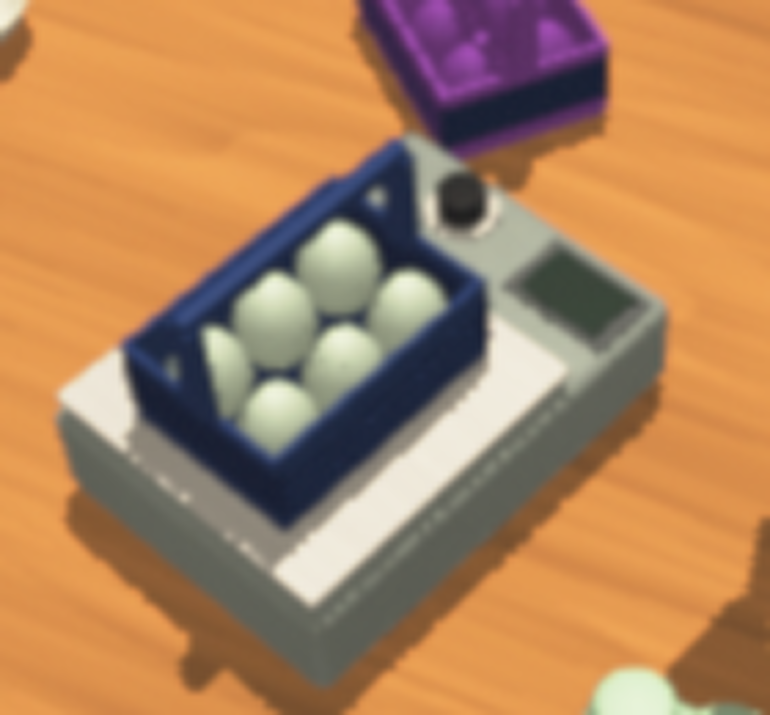

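View pics/done_t.png

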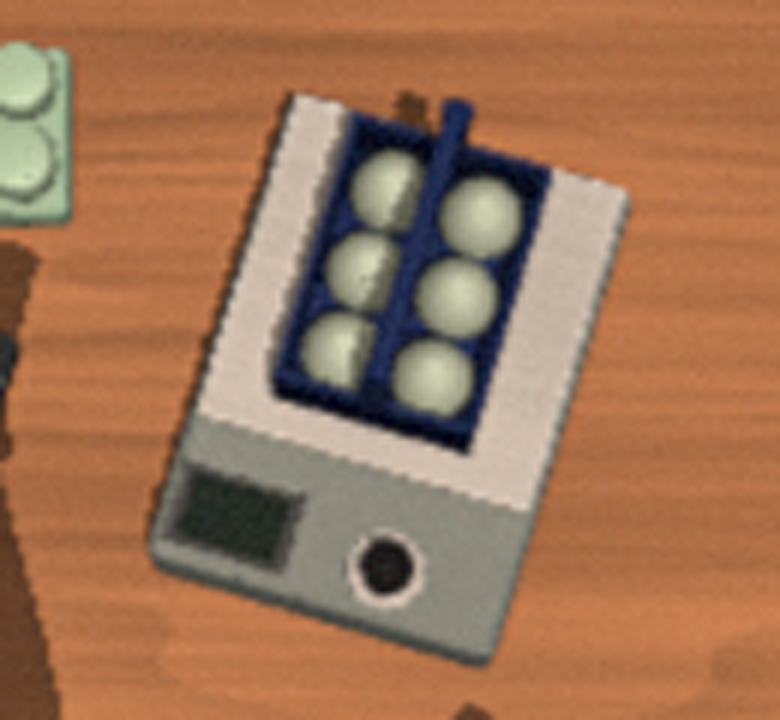

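View pics/scene9.png

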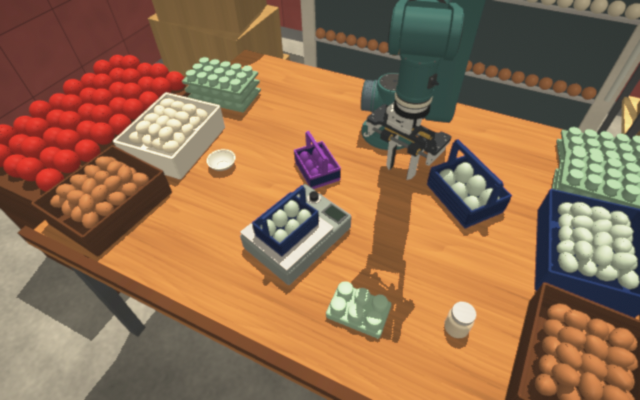

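The basket stands on the sunken pan, with its rim corners in the top crop at (350,113), (550,172), (468,450) and (275,390). Now to quantify how well it's centred and how far the pan sank.

```bash
cat > fit5.py <<'E'
from fit import *
t=load("top9");s=load("scene9")
T=lambda p:(np.array(p,float)+.5)/6-.5+[270,100]
S=lambda p:(np.array(p,float)+.5)/5.5-.5+[230,160]
z=.0835
pt=[(t,T((290,95)),(h,h,z)),(t,T((628,190)),(h,-h,z)),(t,T((532,510)),(-h,-h,z)),(t,T((200,412)),(-h,h,z))]
ps=[(s,S((60,397)),(h,-h,z)),(s,S((314,607)),(h,h,z)),(s,S((567,372)),(-h,h,z))]
bt=[(t,T((350,113)),(l,w,z+.06)),(t,T((550,172)),(l,-w,z+.06)),(t,T((468,450)),(-l,-w,z+.06)),(t,T((275,390)),(-l,w,z+.06))]
bs=[(s,S((125,347)),(l,-w,z+.06)),(s,S((275,462)),(l,w,z+.06)),(s,S((487,285)),(-l,w,z+.06)),(s,S((285,527)),(l,w,z))]
for n,o in(("pan t",pt),("pan s",ps),("pan",pt+ps),("b t",bt),("b s",bs),("b",bt+bs)):
    b=fit(o,[.62,-.085,-.27]);print(n,b[0].round(4),b[1].round(1).tolist())
E
python3 fit5.py|tail -6
```

```text
pan t [ 0.626  -0.0867 -0.2661] [[0.8, -0.4], [-0.2, -0.7], [0.2, 0.5], [-0.7, 0.6]]
pan s [ 0.6246 -0.0859 -0.2823] [[-0.7, -0.0], [-0.2, 0.2], [1.2, -0.3]]
pan [ 0.6254 -0.0867 -0.2726] [[1.0, -0.4], [-0.1, -0.3], [-0.1, 0.8], [-0.8, 0.6], [-1.1, 0.4], [-0.1, 0.3], [0.8, -0.6]]
b t [ 0.6214 -0.084  -0.2619] [[-0.1, 1.2], [0.0, 0.6], [0.9, -1.1], [-0.8, -0.6]]
b s [ 0.6236 -0.0851 -0.2878] [[-0.7, -1.0], [-0.1, 0.4], [0.5, -0.8], [0.2, 1.2]]
b [ 0.6231 -0.0849 -0.2775] [[0.7, 0.6], [0.6, 0.4], [0.7, -1.4], [-0.8, -1.5], [-0.5, -0.8], [0.4, 0.3], [0.6, -1.2], [0.8, 1.1]]
```

```bash
python3 -c "
from bench import robot
o=robot.get_obs();print(o['time'],o['tool_pos'],o['qvel'].round(3));print(robot.close_job())"
```

```text
21.45 [0.5033967  0.1774205  0.31681237] [-0.03   0.009 -0.006 -0.    -0.003 -0.   ]
the job is handed in; nothing more can be done
None
```

The egg basket is on the scale, the pan has sunk under it, and the job was handed in at 21.45 s of the 66 s allowed.

- **Feeling the pan:** I pressed the middle of the empty pan with shut fingers, reading about 2.0 N at 2.4 mm, 3.3 N at 6 mm and 3.8 N at 9.5 mm. That matches the soft spring, so the pan was already free and I left the button alone. The 9.5 mm reading was about 0.5 N below the given spring law, which is roughly the sensor noise; even taken at face value, 3.8 N means about 8 mm, past the 7 mm asked for.
- **Carrying and setting down:** I took the small dark blue basket by its handle, leaving the purple and the larger blue ones alone. I carried it over level and lowered it until the wrist carried no weight, with the pan about 8 mm down. Then I opened the fingers and backed away. The largest force I read on the scale was about 4 N, against the 20 N limit.
- **Last checks:** Fitting both cameras puts the basket about 3 mm from the pan's centre and aligned with it. The two cameras differ from each other by about 2 mm. By eye, the carton, dish, jar and look-alike baskets appear where they were. The gripper was clear of everything at hand-in.

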